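Set the side guide of a desk punch and lay up a pad for punching

ROBOT

A 7-joint arm with a two-finger parallel gripper is mounted at the origin on the work surface. World frame = base frame: x ahead of the robot, y to its left, z up, the work surface at z = 0. Lengths are in m, angles in rad, forces in N, time in s.
With the tool pointing down it reaches from about 0.4 to 0.875 m from the base axis. Payload 6.5 kg.
Tool frame: the origin (TCP) lies midway between the tips of the shut fingers; the grasp point (between the pads) lies 19 mm behind it; z points along the fingers, y is the line along which they close (so a half turn about z gives the same grasp; the last joint's range is limited). The gripper opens to 85 mm and grips with 20 to 120 N. Pads are 22 mm wide; open, the fingers measure 114 mm over their backs; the gripper's body (76 mm by 85 mm) begins 54 mm behind the grasp point. The pads swing forward as they close: fully open they stand 13 mm farther back than shut.
Start: joints at [-1.306, 0.536, -0.004, 1.538, 0.003, 1.067, -0.071], TCP at [0.211, 0.615, 0.231] pointing down, gripper open.
Joint ranges: [-2.7, 2.7], [-0.37, 2.16], [-1.27, 1.26], [0.24, 2.4], [-1.31, 4.45], [0.19, 1.91], [-2.76, 2.76]. Speed limits (rad/s): [2.39, 2.39, 3.14, 3.14, 3.14, 3.14, 3.14].

INTERFACE

Orientations are given as a unit quaternion [w, x, y, z].
In Python, from plant import arm, get_image, models gives the robot as it stands.
- The arm moves only by the shell command python3 -m pendant 'ROWS' [FORCE]. ROWS is JSON, a list of rows, each a list of 3 entries, a list of its own where there are three numbers: the shift along the tool's x, y, z as a fraction of full scale, then the turn, a rotation vector about the tool's x, y, z as a fraction of full scale, then the closure, from -1 (fully open) to 1 (shut). In form: [[[x, y, z], [rx, ry, rz], hand], ...]. A call has 1 to 5 rows; each row is the pose to reach, as a shift and turn from the pose commanded when the call began, along the tool's axes at that moment; what a row does not reach only later rows make up. Full scale, the value 1, is 0.15 m for a shift and 45 degrees for a turn. A row lasts 1/10 s, in which the tool goes at most 50 mm and 8.59 degrees, less where a joint would pass 70% of its speed; a pose out of reach is approached as far as the arm can. A call with a number of a shift or a turn outside -1 to 1 is refused whole. A call with a gripper value outside its range is refused whole. The fingers move at their own pace and stop on an object; FORCE is the grip in N (left out, the last holds). Time passes only in rows, so rows that repeat a pose let the fingers close. It gives the time, the measured TCP pose, the force, the opening and the grip force at its end, in the units of the state.
- arm.read_state(): the state, without advancing time (a new reading comes with each control period).
- get_image(name): name is "side" or "top" or "wrist"; returns a dict with "frame" (384x512x3 uint8, red, green, blue), "camera_matrix" (3x3 intrinsics, pixels), "R" (3x3) and "t" (3): a world point X has camera coordinates R X + t; the wrist camera has in their place "tool_from_camera" (4x4, takes a point from camera to tool coordinates, whose origin is the TCP and whose axes are the flange's). Camera axes: x right, y down, z forward; pixel columns grow to the right and rows downward; lengths in m; the calibration is good to about 2 mm. A picture is of the moment at which its call begins: read the wrist's pose just before it. There is no depth.
- arm.job_done(): hands the job in; it is judged then, once.
Trained networks look in a picture, given as the dict that the camera call returned (one of the last four; its "shot" number tells which), for a name from the list of things; names that differ only in an ending like _2 or _b are one class to them, and where a whole thing is asked for, a point or a joint stands for the part that bears it (a point fixed in the world has none). Each returns a list of dicts, best first, with "p" (0 to 1); they miss things now and then, are a little off and sometimes report something else, mostly with a low value. They report only what shows in the picture. A call takes as long as a camera call. They do not tell look-alikes from the thing itself.
- models.silhouettes(thing, picture): "region" (384x512 bool, what is visible of it) and "bbox" ([centre column, centre row, width, height] in pixels, round what is visible of it).
The state is a dict: "time_s": time; "joints": joint angles; "joint_vel": joint speeds; "tau": joint torques, N m; "ee_pos": TCP position; "eef_rot": TCP orientation; "contact_force": force on the tool from outside, world axes, zero at the start; "ft_torque": the same for the moment, N m; "width": finger opening in m; "grip_force": force on a finger pad.
Only numpy, scipy, OpenCV 4.12 (cv2) and the standard library are available. Lean on these libraries where they do the work, as an engineer would, in place of code of your own. Each camera call takes 0.05 s, during which the arm holds its last target. There are 200 camera calls.

TASK

Get the electric desk punch ready for the next pad: press its black setting knob down to free it, turn it until the white pointer line stands at the red tab of the memory ring (to the nearest click), and let it spring up again so that the yellow side guide is locked there. Then push the loose pad on the bed fully home, spine edge flat against the steel back stop under the punch heads and left edge flat against the side guide. Let go, and do not disturb the things lying around and on the punch.

Things in the scene. Friction and masses are not known exactly. Their poses are not given: they have to be found in the camera images.
- punch: electric two-hole desk punch, fixed; grey base 310 x 465 mm, flat bed 40 mm above the desk. Origin on the desk; x to the machine's back (base x = -130 to 180 mm), y to its left (base y = -250 to 215 mm). White motor housing at x = 95 to 180, y = -208 to 123 mm, top at 148 mm
- heads (a point): point midway between the two dark punch heads, on the bed; x = 50, y = -42 mm in the punch's frame, axes as the punch. The heads, each 44 mm wide, stand at 40 mm to either side (y), overhang the bed from this x backwards, with 26 mm free height over the bed for the pad; their tops are 78 mm over the bed
- back_stop (a point): point on the front face of the steel back stop bar, at bed level, x = 75, y = -42 mm in the punch's frame, axes as the punch. The flat face runs along the punch's y, 120 mm to either side of this point, and stands 22 mm above the bed
- guide_face (a point): centre of the right-hand face (looking to -y, towards the pad) of the yellow side guide, a plate 130 mm long in x, 12 mm thick (on the +y side of this face), 26 mm high above the bed; axes as the punch, x = -25 mm in its frame. Geared to the knob: this face is at y = 40 mm + 20 mm per rad of knob_turn in the punch's frame. Locked while the knob is up
- knob_top (a point): centre of the top of the black fluted setting knob, a cylinder of 50 mm diameter, 36 mm high, on the punch's left wing at x = -20, y = 155 mm in its frame; when up, its top is 86 mm above the desk (46 above the bed) and its underside 10 mm above the bed. x axis along the white pointer line (turns with the knob), z up
- knob_press (a joint): how far the knob is pressed down, m: 0 up and locked, 0.008 fully down. A spring pushes it up with about 9 N at the top and 17 N fully down. Up, the knob is held fast by teeth and cannot be turned; pressed 5.5 mm or more it turns freely. Let go of, it springs up into the nearest of its clicks
- knob_turn (a joint): angle of the knob, rad, growing counter-clockwise seen from above, 0 when the pointer points along the punch's +x; range -0.9 to 1.05, 60 clicks to a full turn (every 0.105 rad, one at 0); needs under 0.2 N m when pressed. Starts between 0.25 and 0.85
- memory_ring: grey memory ring of 31 to 37 mm radius lying on the white dial round the foot of the knob, fixed, with one red tab 7 mm wide from 33 to 57 mm radius that marks the setting; its top is 5 mm above the bed. Origin on the knob's axis, x axis points from the knob's axis along the tab. It stands somewhere between 0.2 and 0.6 rad clockwise of the punch's +x
- pad: loose stiff gummed pad of buff card forms with grey ruled lines, on a thick grey backing board, 105 mm (x) x 148 mm (y) x 15 mm thick, about 0.2 kg, lying flat on the bed somewhat askew, in front and to the right of its place, forms upward; origin at the centre of its underside, x axis towards the red gummed spine, which faces the back stop
- pad_back_left (a point): corner of the pad at the left end of its red spine, half-way up its thickness; axes as the pad
- pad_back_right (a point): corner of the pad at the right end of its red spine, half-way up
- pad_front_left (a point): corner of the pad at the left end of the edge away from the spine, half-way up
- punched_pad: bystander: a pad of the same size, already punched, on the desk to the right of the punch; origin at the centre of its underside
- stapler: bystander: red and black stapler 150 mm long, 46 mm high, in front of the punch; origin at the centre of its underside
- marker: bystander: white and blue marker pen 135 mm long, 17 mm thick, lying in front of the punch; origin at the centre of its underside
- calculator: bystander: grey calculator 150 x 105 x 18 mm to the left of the punch; origin at the centre of its underside
- fastener_carton: bystander: small white and blue carton 60 x 110 x 30 mm standing on top of the punch's motor housing; origin at the centre of its underside
Not all that is in view belongs to the job. Leave any orange or turquoise look-alike of the pad alone.

How it is judged:
On the way, in this order (a step that is already met when the one before it is completed fails the run):
1. the knob's pointer stands at the red tab and the knob has sprung up again (angle between the x axis of knob_top and the x axis of memory_ring, either way round below 0.1 rad and value of joint knob_press below 0.0015 m), for 0.3 s.
2. the pad lies flat with its spine edge against the back stop and its left edge against the side guide (x of pad_back_left in the frame of back_stop between -0.003 and 0.003 m and x of pad_back_right in the frame of back_stop between -0.003 and 0.003 m and y of pad_back_left in the frame of guide_face between -0.003 and 0.003 m and y of pad_front_left in the frame of guide_face between -0.003 and 0.003 m and angle between pad's own z axis and vertical below 0.04 rad), for 0.2 s.
At the end, for the whole second after the job is handed in: Knob up (pressed under 1.5 mm), its pointer within 0.10 rad of the red tab; pad flat (tilt under 0.04 rad) and at rest, both ends of its spine edge within 3 mm of the back stop's face and both ends of its left edge within 3 mm of the side guide's face (all of step 1 and all of step 2 and linear speed of pad below 0.01 m/s); the robot touches nothing.
It fails at once if a bystander (punched pad, stapler, marker, calculator, fastener carton) is moved by more than 20 mm (distance of any of punched_pad, stapler, marker, calculator, fastener_carton from where it was at the start of the episode above 0.02 m).
It also fails if it takes over 58 s, if anything falls off the work surface, if the arm or the gripper's body presses on something with over 40 N, if the wrist force passes 120 N, or if a joint passes its speed limit or range.

## Working session

There is one attempt and no reset: what is moved stays moved. The work goes in short steps, Python scripts to look and compute and a shell command to move; the robot and the scene stay as the last step left them, time stands still between calls to the robot, and variables do not carry over. Pictures are saved under pics/ and viewed, at most 10 in all, crops included, and the job is handed in when it is done.

```bash
ls; mkdir -p pics
python3 - <<'E'
from plant import arm,get_image,models
import cv2,numpy as np
s=arm.read_state();print(s)
ims={n:get_image(n) for n in("top","side")}
for n,i in ims.items():
    print(n,i["camera_matrix"].tolist(),i["R"].tolist(),i["t"].tolist())
    for th in["pad","memory_ring","knob_top","guide_face","punch","punched_pad","stapler","marker","calculator","fastener_carton"]:
        print(th,[(round(d["p"],2),[round(float(v)) for v in d["bbox"]]) for d in models.silhouettes(th,i)][:3])
cv2.imwrite("pics/top.png",cv2.resize(ims["top"]["frame"][:,:,::-1],(800,600),interpolation=cv2.INTER_CUBIC))
cv2.imwrite("pics/side.png",ims["side"]["frame"][:,:,::-1])
E
```

```text
pics
{'time_s': 0.0, 'joints': array([-1.30621113,  0.53721909, -0.004433  ,  1.53885696,  0.00255641,
        1.0673033 , -0.07112792]), 'joint_vel': array([ 0.0011351 , -0.00196261, -0.00126748, -0.0005702 , -0.00029266,
        0.00104141,  0.00101839]), 'tau': array([-9.75534458e-04, -5.83398414e+01,  1.04814425e+00, -2.59111243e+01,
        1.22909443e-02,  9.27230401e-03, -2.61585961e-05]), 'ee_pos': array([0.21091388, 0.61416058, 0.23038514]), 'eef_rot': array([-9.94984852e-05,  1.64581282e-01,  9.86363122e-01, -8.85047705e-04]), 'contact_force': array([0.63099131, 0.27284825, 0.513391  ]), 'ft_torque': array([-0.00685788, -0.03396077,  0.03423403]), 'grip_force': 0.0, 'width': 0.08575203427747699}
top [[346.49355956854583, 0.0, 258.9765665697782], [0.0, 346.49355956854583, 194.15558326396038], [0.0, 0.0, 1.0]] [[-0.018807824656317213, -0.999620460180904, 0.020129612997150135], [-0.9973247906074779, 0.017334635210377248, -0.07101248102885256], [0.07063658946641763, -0.021411352358993063, -0.997272292916389]] [0.00995187768855788, 0.4825685760732537, 0.9976186983813975]
pad [(0
[... 771 characters left out ...]
47665, -0.5227352361339176, -0.7167945903455153], [0.49550456141575455, 0.5183269103167469, -0.6970024703382879]] [-0.3677532221124069, 0.32141139938887736, 0.7646723265750694]
pad [(0.85, [161, 179, 54, 38]), (0.71, [288, 226, 65, 54]), (0.56, [262, 361, 78, 44])]
memory_ring [(0.75, [292, 225, 64, 59]), (0.62, [255, 174, 2, 0])]
knob_top [(0.8, [244, 171, 21, 24])]
guide_face [(0.67, [293, 227, 66, 59])]
punch [(0.75, [294, 220, 176, 163]), (0.59, [247, 170, 21, 24])]
punched_pad [(0.62, [336, 326, 76, 80])]
stapler [(0.65, [201, 214, 25, 47])]
marker [(0.57, [237, 260, 37, 35]), (0.3, [245, 169, 20, 24])]
calculator [(0.96, [223, 158, 50, 32])]
fastener_carton [(0.94, [324, 163, 40, 36])]
```

View pics/top.png

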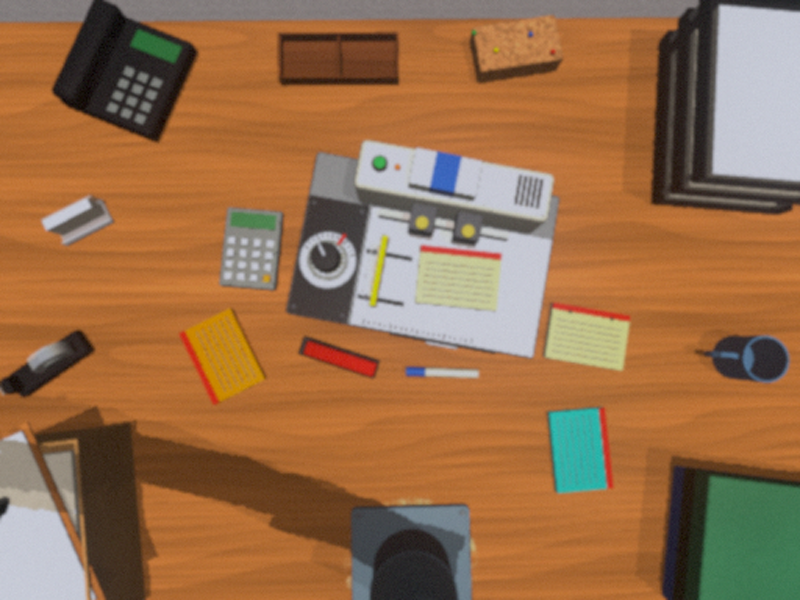

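View pics/side.png

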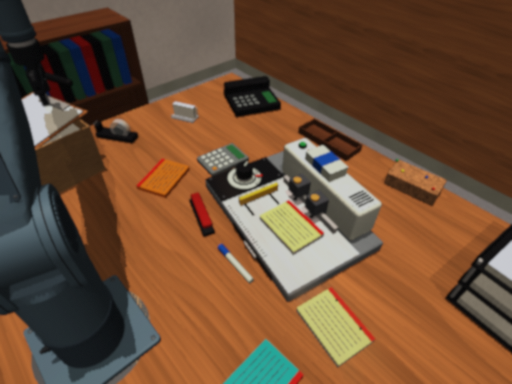

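The top view (800 px scale) shows four pad-like things: buff on the bed (459,279), buff punched on the desk at right (587,337), orange (222,355) and turquoise (580,450). The one on the punch's bed fits. Next I'll enlarge it to confirm and pick landmarks.

Run:
```python
from plant import get_image
import cv2
i=get_image("top")["frame"][:,:,::-1]
c=i[84:234,176:366]
cv2.imwrite("pics/crop.png",cv2.resize(c,(760,600),interpolation=cv2.INTER_CUBIC))
```

```text
(no output)
```

View pics/crop.png

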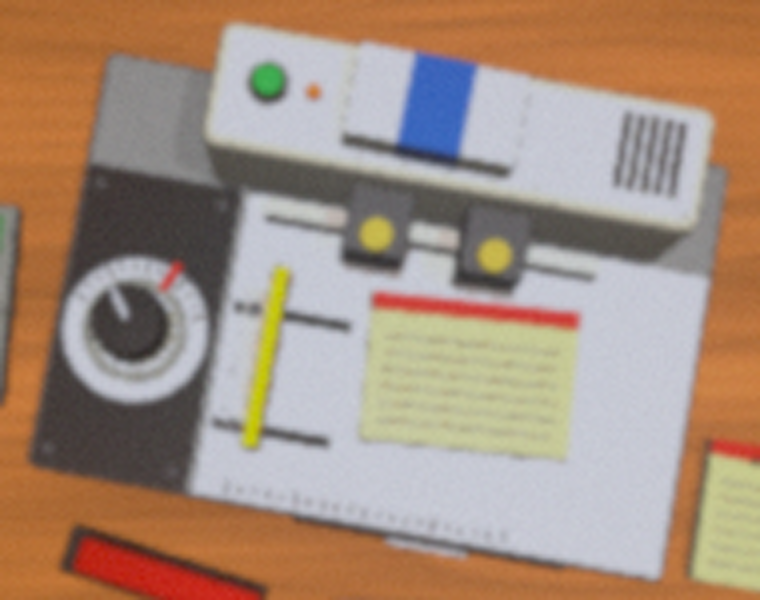

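Confirmed: the bed pad at crop (470,375) has its red spine towards the heads. Pointer tip is at (112,288), red tab at (172,276), and the guide runs from (281,268) to (251,446).

```bash
cat > h.py <<'E'
import numpy as np
from scipy.optimize import least_squares
from scipy.spatial.transform import Rotation as Ro
def ray(im,uv,z):
    K,R,t=im["camera_matrix"],np.array(im["R"]),np.array(im["t"])
    d=R.T@np.linalg.solve(np.array(K),[uv[0],uv[1],1]);c=-R.T@t
    return (c+d*(z-c[2])/d[2])[:2]
def fit(P,W): # planar pose: W = p + R(a) P
    f=lambda q:((np.array([[np.cos(q[2]),-np.sin(q[2])],[np.sin(q[2]),np.cos(q[2])]])@np.array(P).T).T+q[:2]-np.array(W)).ravel()
    s=least_squares(f,[.5,0,-.2]);return s.x,s.fun.reshape(-1,2)
def w2p(q,X):
    c,s=np.cos(q[2]),np.sin(q[2]);return np.array([[c,s],[-s,c]])@(np.array(X)-q[:2])
def p2w(q,X):
    c,s=np.cos(q[2]),np.sin(q[2]);return np.array([[c,-s],[s,c]])@np.array(X)+q[:2]
E
python3 - <<'E'
from h import *
from plant import get_image,arm
np.set_printoptions(precision=4,suppress=True)
im=get_image("top")
px=lambda u,v:(u/4+176-.375,v/4+84-.375)
P=[];W=[]
for (u,v),p,z in [((107,54),(.18,.215),.04),((32,463),(-.13,.215),.04),((660,580),(-.13,-.25),.04),((725,170),(.18,-.25),.04),
 ((222,25),(.18,.123),.148),((205,140),(.095,.123),.148),((712,108),(.18,-.208),.148),((700,228),(.095,-.208),.148),((131,323),(-.02,.155),.086)]:
    P.append(p);W.append(ray(im,px(u,v),z))
q,r=fit(P,W);print("punch",q);print(r*1000)
k=p2w(q,(-.02,.155));print("knob",k)
for n,l,z in[("pad",[(372,292),(579,314),(360,440),(566,460)],.055),("guide top",[(281,268),(251,446)],.066),("knob ptr",[(112,288),(128,318)],.086),("tab",[(160,290),(182,264)],.045),("knob c",[(130,323)],.086)]:
    print(n,[1000*w2p(q,ray(im,px(*a),z)) for a in l])
for n,l,z in[("ptr",(112,288),.086),("tab",(182,264),.045)]:
    d=w2p(q,ray(im,px(*l),z))-[-.02,.155];print(n,np.arctan2(d[1],d[0]))
s=arm.read_state();print(Ro.from_quat(np.roll(s["eef_rot"],-1)).as_matrix())
E
```

```text
punch [ 0.5515 -0.0137 -0.1947]
[[ 2.7159  1.2872]
 [-4.3331  5.8973]
 [-2.7422 -4.2491]
 [ 4.5812 -5.9366]
 [ 5.3695  0.7952]
 [-2.0245  5.2711]
 [ 0.3473 -5.5968]
 [-3.8645 -0.014 ]
 [-0.0497  2.5457]]
knob [0.5619 0.1422]
pad [array([36.9128, -6.6866]), array([  47.6582, -154.529 ]), array([-68.4277, -16.5942]), array([ -56.6938, -162.3739])]
guide top [array([40.2134, 59.3787]), array([-86.7984,  57.6542])]
knob ptr [array([  2.0098, 169.772 ]), array([-16.4306, 155.1664])]
tab [array([ 13.0946, 142.8056]), array([ 34.4169, 130.7834])]
knob c [array([-19.5803, 153.1836])]
ptr 0.5911055318754829
tab -0.41870533194738335
[[-0.9458  0.3248  0.    ]
 [ 0.3248  0.9458  0.    ]
 [ 0.      0.     -1.    ]]
```

```bash
for k in 1; do python3 -m pendant '[[[-0.81,-0.55,0],[0,0,0],-1],[[-0.81,-0.55,0],[0,0,0],-1],[[-0.81,-0.55,0],[0,0,0],-1],[[-0.81,-0.55,0],[0,0,0],-1]]' 80; done
python3 -m pendant '[[[-0.81,-0.55,0],[0,0,0],-1],[[-0.81,-0.55,0],[0,0,0],-1],[[-0.81,-0.55,0],[0,0,0],-1],[[-0.81,-0.55,0],[0,0,0],-1]]'
python3 -m pendant '[[[-0.81,-0.55,0],[0,0,0],-1],[[-0.81,-0.55,0],[0,0,0],-1],[[-0.81,-0.55,0],[0,0,0],-1],[[-0.81,-0.55,0],[0,0,0],-1]]'
python3 -m pendant '[[[-0.81,-0.55,0],[0,0,0],-1],[[-0.81,-0.55,0],[0,0,0],-1],[[-0.81,-0.55,0],[0,0,0],-1],[[-0.81,-0.55,0],[0,0,0],-1],[[-0.81,-0.55,0],[0,0,0],-1]]'
python3 - <<'E'
from plant import arm,get_image,models
import cv2,numpy as np
s=arm.read_state();im=get_image("wrist")
print(s["joints"],s["ee_pos"],s["eef_rot"],im["tool_from_camera"].tolist(),im["camera_matrix"].tolist())
np.savez("w1.npz",p=s["ee_pos"],q=s["eef_rot"],T=im["tool_from_camera"],K=im["camera_matrix"])
for th in("knob_top","memory_ring"):print(th,[(round(d["p"],2),[round(float(v),1) for v in d["bbox"]]) for d in models.silhouettes(th,im)][:3])
cv2.imwrite("pics/w1.png",cv2.resize(im["frame"][:,:,::-1],(800,600)))
E
```

```text
time_s: 1.6
ee_pos: [0.3056, 0.4909, 0.2315]
eef_rot: [0.002, 0.17, 0.985, -0.001]
contact_force: [0.4, 0.6, 0.1]
width: 0.0854
grip_force: 0.0
time_s: 2.0
ee_pos: [0.3926, 0.3732, 0.2316]
eef_rot: [0.002, 0.17, 0.985, -0.001]
contact_force: [-0.2, -0.2, -0.3]
width: 0.085
grip_force: 0.0
time_s: 2.4
ee_pos: [0.4798, 0.2557, 0.2317]
eef_rot: [0.002, 0.17, 0.985, -0.001]
contact_force: [0.1, 0.3, -0.9]
width: 0.0854
grip_force: 0.0
time_s: 2.9
ee_pos: [0.5638, 0.1448, 0.2312]
eef_rot: [-0.0, 0.166, 0.986, 0.0]
contact_force: [-0.5, 0.6, -0.8]
width: 0.0857
grip_force: 0.0
[-0.45726895  0.42217604  0.16990688  1.73263301 -0.08310419  0.9938901
  0.98145791] [0.5638202  0.14481165 0.23115873] [-1.23348138e-04  1.65592893e-01  9.86194184e-01  1.00329905e-04] [[0.0009913515410806119, -0.9555663056610814, -0.2947745794795604, 0.07606921101732478], [0.9999995067039236, 0.000929097937867333, 0.00035123913380945607, 0.0002825281674085356], [-6.175782756776689e-05, -0.294774782269874, 0.9555667553466459, -0.1428648914719943], [0.0, 0.0, 0.0, 1.0]] [[274.7617441812027, 0.0, 255.55459081567582], [0.0, 274.7617441812027, 188.12840283832864], [0.0, 0.0, 1.0]]
knob_top [(0.85, [254.4, 176.4, 45.8, 51.9])]
memory_ring [(0.67, [253.9, 174.7, 60.1, 67.8])]
```

View pics/w1.png

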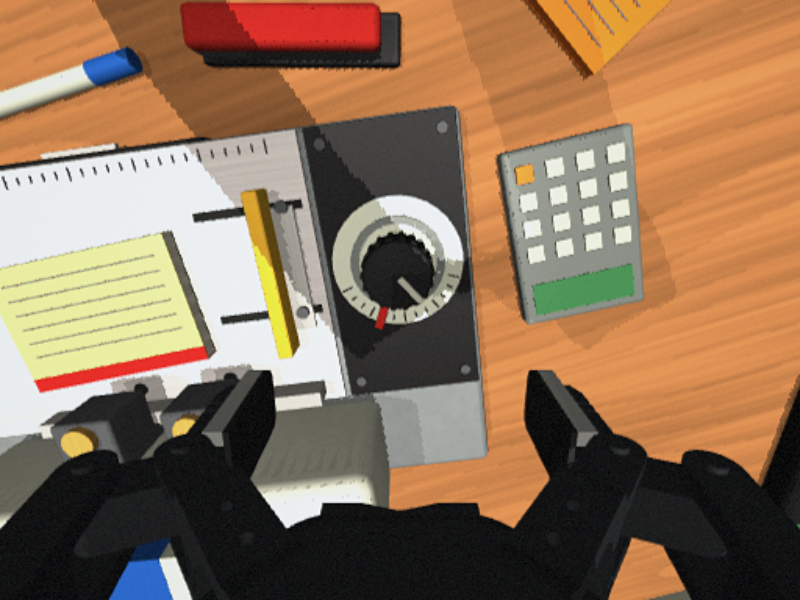

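The wrist view shows the knob at (399,266), pointer (400,280) to (423,302), red tab (385,308) to (379,328), pad back-left corner at (208,350) and front-left at (165,234).

```bash
cat >> h.py <<'E'
def wray(d,uv800,z):
    uv=np.array(uv800)/1.5625-.18
    R=Ro.from_quat(np.roll(d["q"],-1)).as_matrix();T=d["T"]
    c=R@T[:3,3]+d["p"];v=R@T[:3,:3]@np.linalg.solve(d["K"],[*uv,1])
    return (c+v*(z-c[2])/v[2])[:2]
E
python3 - <<'E'
from h import *
np.set_printoptions(precision=4,suppress=True)
d=np.load("w1.npz");q=[.5515,-.0137,-.1947]
g=lambda uv,z:wray(d,uv,z)
for n,uv,z in[("knobtop",(398,264),.086),("dial",(398,260),.041),("FL",(457,107),.04),("BL",(487,457),.04),("wingFR",(300,128),.04),
 ("tab in",(385,308),.045),("tab out",(379,328),.045),("ptr in",(401,280),.086),("ptr out",(423,303),.086),
 ("padBL",(209,350),.055),("padFL",(165,234),.055),("gF",(254,192),.066),("gB",(289,356),.066)]:
    w=g(uv,z);print(n,w,1000*w2p(q,w))
dk=g((398,260),.041);kt=g((398,264),.086)
a=g((380.5,325),.045)-dk;b=g((423,303),.086)-g((401,280),.086)
e=g((457,107),.04);f=g((487,457),.04)
an=lambda v:np.arctan2(v[1],v[0])
print("tab",an(a),"ptr",an(b),"edge x",an(f-e),"rel",an(a)-an(f-e),an(b)-an(f-e),"diff",an(b)-an(a))
E
```

```text
knobtop [0.5551 0.1471] [-27.5888 158.4452]
dial [0.5619 0.1446] [-20.4518 157.3028]
FL [0.4699 0.2212] [-125.5336  214.6602]
BL [0.7641 0.1615] [174.713  213.0153]
wingFR [0.4462 0.1092] [-127.0967  100.156 ]
tab in [0.5951 0.122 ] [ 16.5588 141.5403]
tab out [0.6099 0.1115] [ 33.0713 134.1097]
ptr in [0.5665 0.1453] [-16.0237 158.9426]
ptr out [0.5875 0.1546] [  2.7774 172.0574]
padBL [ 0.5794 -0.0234] [29.287  -4.1221]
padFL [ 0.4837 -0.0121] [-66.8701 -11.527 ]
gF [0.4779 0.0671] [-87.8378  65.065 ]
gB [0.6015 0.0404] [38.63   62.7189]
tab -0.5943630618249587 ptr 0.4143832112488436 edge x -0.20017863499890032 rel -0.39418442682605837 0.6145618462477439 diff 1.0087462730738022
```

```bash
python3 -m pendant '[[[0.01,-0.012,0.3],[0,0,0],-1],[[0.01,-0.012,0.6],[0,0,0],-1],[[0.01,-0.012,0.9],[0,0,0],-1],[[0.01,-0.012,1],[0,0,0],-1],[[0.01,-0.012,1],[0,0,0],-1]]' 70
python3 -m pendant '[[[0,0,0.1],[0,0,0],-1],[[0,0,0.175],[0,0,0],-1],[[0,0,0.175],[0,0,0],-1]]'
python3 -m pendant '[[[0,0,0],[0,0,0],0.6],[[0,0,0],[0,0,0],0.6],[[0,0,0],[0,0,0],0.6],[[0,0,0],[0,0,0],0.6],[[0,0,0],[0,0,0],0.6]]'
```

```text
time_s: 3.55
ee_pos: [0.5596, 0.1445, 0.0797]
eef_rot: [-0.002, 0.164, 0.987, -0.001]
contact_force: [-0.0, 0.4, 0.5]
width: 0.0848
grip_force: 0.0
time_s: 3.85
ee_pos: [0.5612, 0.1436, 0.0545]
eef_rot: [-0.0, 0.165, 0.986, -0.0]
contact_force: [-0.7, 0.1, -0.5]
width: 0.0858
grip_force: 0.0
time_s: 4.35
ee_pos: [0.5622, 0.1436, 0.0561]
eef_rot: [0.001, 0.165, 0.986, 0.0]
contact_force: [-1.8, -0.6, 6.5]
width: 0.0484
grip_force: 71.0
```

```bash
python3 -m pendant '[[[0,0,0.025],[0,0,0],0.6],[[0,0,0.05],[0,0,0],0.6],[[0,0,0.05],[0,0,0],0.6],[[0,0,0.05],[0,0,0],0.6]]'
```

```text
time_s: 4.75
ee_pos: [0.5623, 0.1436, 0.0494]
eef_rot: [0.001, 0.165, 0.986, 0.0]
contact_force: [-3.9, -1.4, 14.9]
width: 0.0482
grip_force: 71.5
```

```bash
python3 -m pendant '[[[0,0,0.01],[0,0,0],0.6],[[0,0,0.01],[0,0,0],0.6]]'
python3 -m pendant '[[[0,0,0],[0,0,0.15],0.6],[[0,0,0],[0,0,0.3],0.6],[[0,0,0],[0,0,0.45],0.6],[[0,0,0],[0,0,0.6],0.6],[[0,0,0],[0,0,0.6],0.6]]'
```

```text
time_s: 4.95
ee_pos: [0.5623, 0.1436, 0.0481]
eef_rot: [0.001, 0.165, 0.986, 0.0]
contact_force: [-4.9, -1.6, 16.3]
width: 0.0484
grip_force: 72.4
time_s: 5.45
ee_pos: [0.5626, 0.1443, 0.0482]
eef_rot: [0.001, 0.392, 0.92, 0.001]
contact_force: [-3.9, -0.1, 15.1]
width: 0.0486
grip_force: 72.1
```

```bash
python3 -m pendant '[[[0,0,0],[0,0,0.15],0.6],[[0,0,0],[0,0,0.3],0.6],[[0,0,0],[0,0,0.45],0.6],[[0,0,0],[0,0,0.6],0.6],[[0,0,0],[0,0,0.73],0.6]]'
python3 -m pendant '[[[0,0,0],[0,0,0],0.6],[[0,0,0],[0,0,0],0.6],[[0,0,0],[0,0,0],0.6]]'
python3 - <<'E'
from plant import arm,get_image
import cv2
s=arm.read_state();print(s["ft_torque"],s["joints"])
i=get_image("top")["frame"][:,:,::-1]
j=get_image("side")["frame"][:,:,::-1]
cv2.imwrite("pics/c2.png",cv2.hconcat([cv2.resize(i[110:230,185:305],(400,400),interpolation=cv2.INTER_CUBIC),cv2.resize(j[130:230,190:290],(400,400),interpolation=cv2.INTER_CUBIC)]))
E
```

```text
time_s: 5.95
ee_pos: [0.5635, 0.1447, 0.0485]
eef_rot: [0.001, 0.636, 0.771, 0.002]
contact_force: [-1.0, 2.1, 14.9]
width: 0.0483
grip_force: 72.0
time_s: 6.25
ee_pos: [0.5635, 0.1447, 0.0485]
eef_rot: [0.001, 0.635, 0.773, 0.002]
contact_force: [-1.1, 1.2, 15.5]
width: 0.0484
grip_force: 72.0
[ 0.07024602  0.67815684 -0.12448504] [-0.61584828  0.71005173  0.39268106  1.85240829 -0.42240967  0.65765363
  0.22485021]
```

View pics/c2.png

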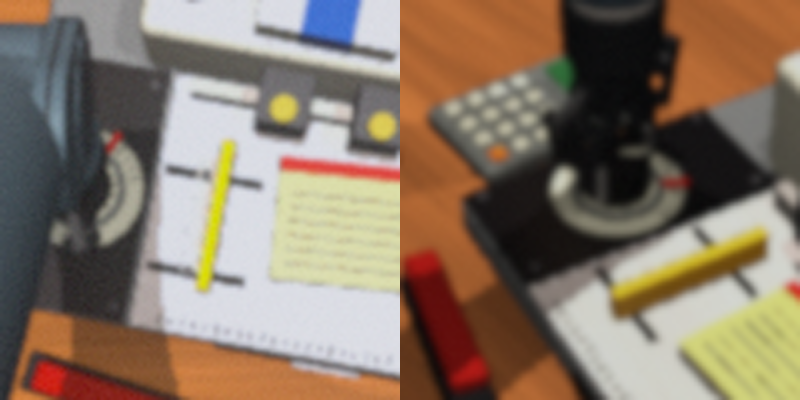

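```bash
python3 -m pendant '[[[0,0,-0.025],[0,0,0],0.6],[[0,0,-0.05],[0,0,0],0.6],[[0,0,-0.05],[0,0,0],0.3],[[0,0,-0.05],[0,0,0],-0.5],[[0,0,-0.05],[0,0,0],-1]]'
python3 -m pendant '[[[0,0,0],[0,0,0],-1],[[0,0,0],[0,0,0],-1],[[0,0,0],[0,0,0],-1],[[0,0,0],[0,0,0],-1]]'
python3 -m pendant '[[[0,0,-0.3],[0,0,0],-1],[[0,0,-0.6],[0,0,0],-1],[[0,0,-0.9],[0,0,0],-1],[[0,0,-1],[0,0,0],-1],[[0,0,-1],[0,0,0],-1]]'
python3 -m pendant '[[[0,0.3,-0.25],[0,0,-0.19],-1],[[0,0.6,-0.25],[0,0,-0.38],-1],[[0,0.8,-0.25],[0,0,-0.57],-1],[[0,0.8,-0.25],[0,0,-0.57],-1],[[0,0.8,-0.25],[0,0,-0.57],-1]]'
python3 - <<'E'
from plant import arm,get_image,models
import cv2,numpy as np
s=arm.read_state();im=get_image("wrist")
print(s["joints"],s["ee_pos"],s["eef_rot"])
np.savez("w2.npz",p=s["ee_pos"],q=s["eef_rot"],T=im["tool_from_camera"],K=im["camera_matrix"])
cv2.imwrite("pics/w2.png",cv2.resize(im["frame"][:,:,::-1],(800,600)))
E
```

```text
time_s: 6.85
ee_pos: [0.5617, 0.1437, 0.0538]
eef_rot: [0.0, 0.635, 0.773, 0.0]
contact_force: [0.1, -0.1, -0.5]
width: 0.0754
grip_force: 0.0
time_s: 7.25
ee_pos: [0.5615, 0.1435, 0.0534]
eef_rot: [-0.0, 0.635, 0.773, -0.0]
contact_force: [-0.4, 1.4, 0.7]
width: 0.085
grip_force: 0.0
time_s: 7.75
ee_pos: [0.5632, 0.144, 0.206]
eef_rot: [0.001, 0.635, 0.773, 0.002]
contact_force: [0.3, 0.1, -1.0]
width: 0.0854
grip_force: 0.0
time_s: 8.25
ee_pos: [0.6782, 0.1664, 0.2382]
eef_rot: [-0.002, 0.448, 0.894, -0.001]
contact_force: [0.1, 0.3, -0.5]
width: 0.0854
grip_force: 0.0
[-0.55603548  0.64596582  0.40651284  1.39958344 -0.26320357  1.15384387
  0.52603143] [0.6782481  0.16639882 0.23824303] [-0.00157659  0.44822201  0.8939198  -0.00139177]
```

View pics/w2.png

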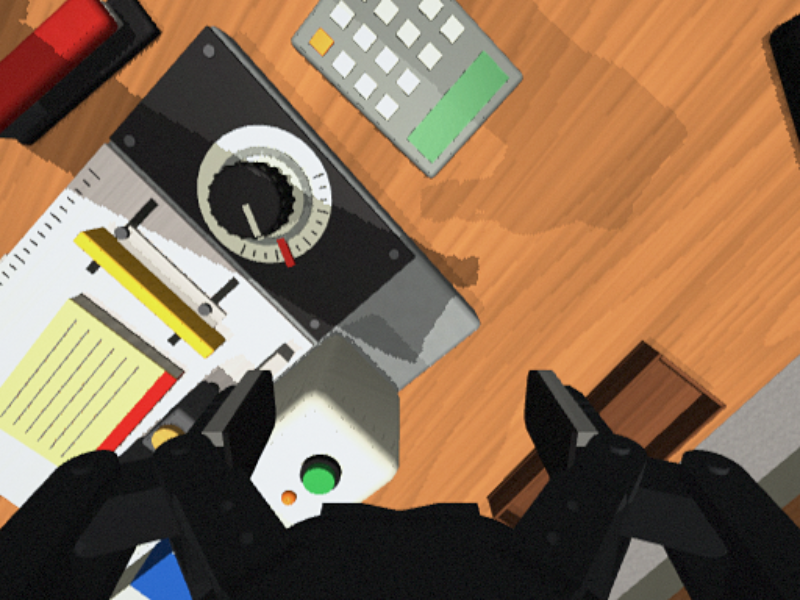

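Pointer now runs (243,208) to (259,238), tab (281,241) to (291,266). Next I'll compute the angles and the pad pose.

Run:
```python
from h import *
from plant import arm
np.set_printoptions(precision=4,suppress=True)
d=np.load("w2.npz");q=[.5515,-.0137,-.1985]
g=lambda uv,z:wray(d,uv,z)
for n,uv,z in[("dial",(264,194),.041),("wingF",(212,27),.04),("wingB",(480,323),.04),
 ("padBL",(183,375),.055),("padFL",(81,296),.055),("gF",(76,238),.066),("gB",(207,357),.066),("bed/wing B",(315,340),.04)]:
    w=g(uv,z);print(n,w,1000*w2p(q,w))
b=g((260,239),.086)-g((243,207),.086);a=g((290,264),.045)-g((281.5,242),.045);e=g((480,323),.04)-g((212,27),.04)
an=lambda v:np.arctan2(v[1],v[0])
print("tab",an(a)-an(e),"ptr",an(b)-an(e),an(e),"diff",an(b)-an(a))
```

```text
dial [0.562  0.1451] [-21.0573 157.7204]
wingF [0.4728 0.2206] [-123.3457  214.1874]
wingB [0.7646 0.1633] [174.0495 215.5361]
padBL [ 0.5884 -0.0205] [37.4833  0.6384]
padFL [ 0.4895 -0.0072] [-62.0427  -5.8311]
gF [0.4723 0.0404] [-88.3041  37.418 ]
gB [0.5976 0.0138] [39.8007 36.099 ]
bed/wing B [0.6612 0.0662] [91.8221 99.9591]
tab -0.4404848516644251 ptr -0.32575254202209014 -0.1939648607850076 diff 0.11473230964233494
```

```bash
cat > ang.py <<'E'
from h import *
from plant import arm,get_image
import cv2,sys
np.set_printoptions(precision=4,suppress=True)
def look(win,e):
    s=arm.read_state();im=get_image("wrist")
    d=dict(p=s["ee_pos"],q=s["eef_rot"],T=im["tool_from_camera"],K=im["camera_matrix"])
    f=im["frame"].astype(int);x0,y0,x1,y1=win
    g=lambda u,v,z:wray(d,((u+.18)*1.5625,(v+.18)*1.5625),z)
    r,G,b=f[...,0],f[...,1],f[...,2]
    red=(r>110)&(G<70)&(b<70); 
    yy,xx=np.nonzero(red[y0:y1,x0:x1]);R=np.array([g(u+x0,v+y0,.045) for u,v in zip(xx,yy)])
    ax=np.array(e)
    print("red n",len(R),"centroid-angle",np.arctan2(*(R.mean(0)-ax)[::-1])+.197,"r",np.linalg.norm(R-ax,axis=1).min(),np.linalg.norm(R-ax,axis=1).max())
    u,sv,vt=np.linalg.svd(R-R.mean(0));v=vt[0]*np.sign(vt[0]@(R.mean(0)-ax));print("red pca",np.arctan2(v[1],v[0])+.197)
    # pointer: bright pixels whose top-plane position is within 22 mm of the axis
    P=np.array([g(u,v,.086) for v in range(y0,y1) for u in range(x0,x1) if f[v,u].sum()>300])
    P=P[np.linalg.norm(P-ax,axis=1)<.022]
    u,sv,vt=np.linalg.svd(P-P.mean(0));v=vt[0]*np.sign(vt[0]@(P.mean(0)-ax))
    print("ptr n",len(P),sv[:2],"pca",np.arctan2(v[1],v[0])+.197,"centroid",np.arctan2(*(P.mean(0)-ax)[::-1])+.197,1000*(P.mean(0)-ax))
    return im
E
python3 - <<'E'
from ang import *
im=look((115,70,225,180),(.562,.1445))
c=im["frame"][75:175,115:225,::-1]
cv2.imwrite("pics/k.png",cv2.resize(c,(660,600),interpolation=cv2.INTER_CUBIC))
E
```

```text
red n 90 centroid-angle -0.4178653442516867 r 0.035236748558844184 0.058223348181939374
red pca -0.41698774824772417
ptr n 77 [0.0469 0.0119] pca -0.44172537917325055 centroid -0.4630494834345235 [ 9.988  -7.7525]
```

View pics/k.png

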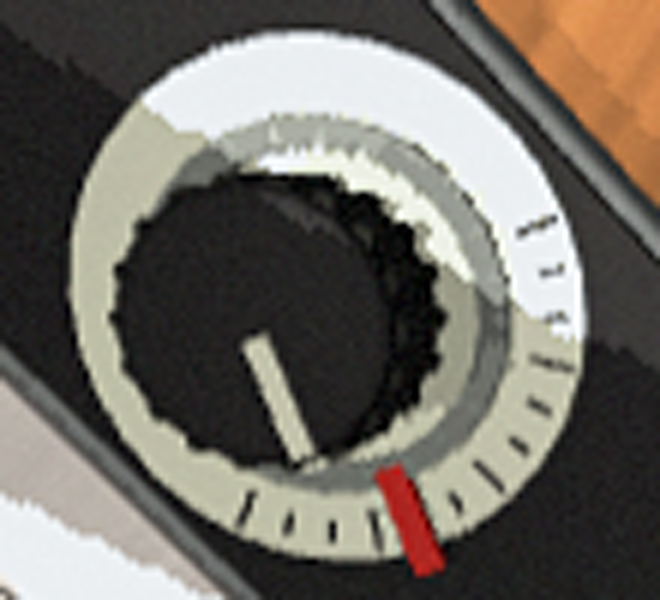

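Pointer and tab are parallel to about 0.01–0.02 rad and the knob is up and locked. Next I'll push the pad from its front edge with two open fingertips.

```bash
python3 -m pendant '[[[0,0,0],[0,0,-0.19],-1],[[0,0,0],[0,0,-0.38],-1],[[0,0,0],[0,0,-0.57],-1],[[0,0,0],[0,0,-0.75],-1],[[0,0,0],[0,0,-0.93],-1]]'
python3 -m pendant '[[[0.17,-0.25,0],[0,0,0],-1],[[0.34,-0.5,0],[0,0,0],-1],[[0.5,-0.75,0],[0,0,0],-1],[[0.63,-0.94,0],[0,0,0],-1],[[0.63,-0.94,0],[0,0,0],-1]]'
python3 -m pendant '[[[0.17,-0.25,0],[0,0,0],-1],[[0.34,-0.5,0],[0,0,0],-1],[[0.5,-0.75,0],[0,0,0],-1],[[0.63,-0.94,0],[0,0,0],-1],[[0.63,-0.94,0],[0,0,0],-1]]'
cat > st.py <<'E'
from h import *
from plant import arm
np.set_printoptions(precision=4,suppress=True)
s=arm.read_state();q=[.5515,-.0137,-.197]
R=Ro.from_quat(np.roll(s["eef_rot"],-1)).as_matrix()
print("punch xy mm",1000*w2p(q,s["ee_pos"][:2]),"z",s["ee_pos"][2],"xtool in punch",np.degrees(np.arctan2(R[1,0],R[0,0])+.197),"F punch",w2p([0,0,-.197],s["contact_force"][:2]),s["contact_force"][2],"w",s["width"],"j",s["joints"],s["time_s"])
E
python3 st.py
```

```text
time_s: 8.85
ee_pos: [0.6779, 0.1669, 0.2408]
eef_rot: [-0.001, 0.096, 0.995, -0.0]
contact_force: [-0.3, 0.0, 0.0]
width: 0.0852
grip_force: 0.0
time_s: 9.35
ee_pos: [0.5546, 0.0426, 0.241]
eef_rot: [-0.002, 0.102, 0.995, -0.001]
contact_force: [-0.0, -0.4, -0.0]
width: 0.0857
grip_force: 0.0
time_s: 9.85
ee_pos: [0.4349, -0.0753, 0.2408]
eef_rot: [-0.001, 0.101, 0.995, 0.0]
contact_force: [0.2, 0.3, -0.4]
width: 0.0852
grip_force: 0.0
punch xy mm [-102.2802  -83.209 ] z 0.24080354610456445 xtool in punch 179.6465645965808 F punch [0.1163 0.3781] -0.3601136899270309 w 0.08517491850466107 j [-0.2241  0.1659  0.3281  2.0669 -0.0669  0.9207  1.5081] 9.85
```

```bash
python3 -m pendant '[[[0,0,0.3],[0,0,0],-1],[[0,0,0.6],[0,0,0],-1],[[0,0,0.9],[0,0,0],-1],[[0,0,1],[0,0,0],-1],[[0,0,1],[0,0,0],-1]]'
python3 -m pendant '[[[0,0,0.15],[0,0,0],-1],[[0,0,0.25],[0,0,0],-1],[[0,0,0.32],[0,0,0],-1],[[0,0,0.36],[0,0,0],-1],[[0,0,0.36],[0,0,0],-1]]'
python3 st.py
python3 - <<'E'
from plant import get_image
import cv2
j=get_image("side")["frame"][:,:,::-1]
cv2.imwrite("pics/s3.png",cv2.resize(j[150:290,180:380],(800,560),interpolation=cv2.INTER_CUBIC))
E
```

```text
time_s: 10.35
ee_pos: [0.437, -0.0714, 0.0889]
eef_rot: [-0.002, 0.098, 0.995, -0.0]
contact_force: [0.4, 0.5, 1.0]
width: 0.0855
grip_force: 0.0
time_s: 10.85
ee_pos: [0.439, -0.0724, 0.0371]
eef_rot: [0.0, 0.098, 0.995, 0.0]
contact_force: [0.4, -0.9, 0.1]
width: 0.0855
grip_force: 0.0
punch xy mm [-98.8396 -79.5352] z 0.0371498860600734 xtool in punch 179.9985681301755 F punch [ 0.5692 -0.8343] 0.1277222035080996 w 0.08545497839393383 j [-0.1033  0.5537  0.2013  2.1879 -0.2603  0.4215  1.6808] 10.85
```

View pics/s3.png

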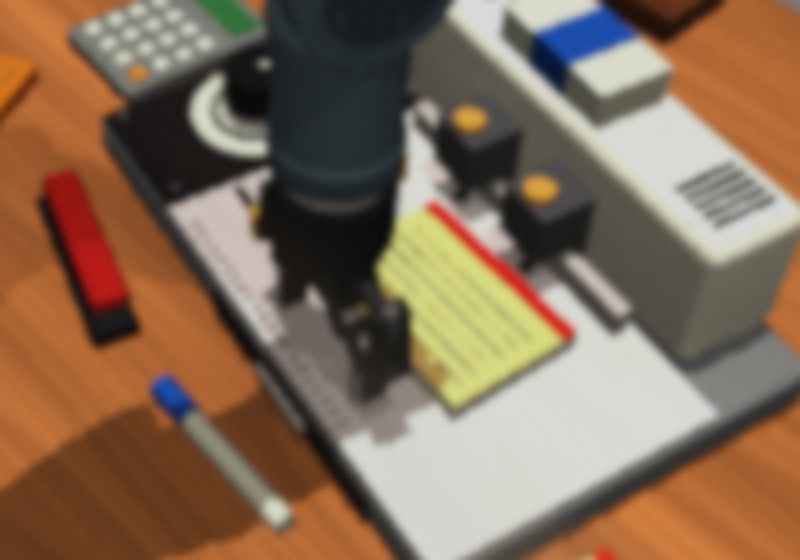

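```bash
python3 -m pendant '[[[-0.06,0,0],[0,0,0],-1],[[-0.12,0,0],[0,0,0],-1],[[-0.18,0,0],[0,0,0],-1],[[-0.22,0,0],[0,0,0],-1],[[-0.26,0,0],[0,0,0],-1]]'; python3 st.py
python3 -m pendant '[[[-0.03,0,0],[0,0,0],-1],[[-0.05,0,0],[0,0,0],-1],[[-0.07,0,0],[0,0,0],-1],[[-0.09,0,0],[0,0,0],-1],[[-0.09,0,0],[0,0,0],-1]]'; python3 st.py
```

```text
time_s: 11.4
ee_pos: [0.4768, -0.0802, 0.037]
eef_rot: [-0.001, 0.099, 0.995, 0.0]
contact_force: [-3.1, 0.2, 3.3]
width: 0.0855
grip_force: 1.6
punch xy mm [-60.2276 -79.8492] z 0.036971853872129576 xtool in punch 179.97975685488984 F punch [-3.0411 -0.3954] 3.2595612841009527 w 0.08552512256809247 j [-0.0941  0.5948  0.2093  2.0929 -0.2559  0.4791  1.6818] 11.4
time_s: 11.9
ee_pos: [0.4911, -0.0831, 0.0371]
eef_rot: [0.001, 0.098, 0.995, -0.0]
contact_force: [-0.9, 0.2, 0.7]
width: 0.0858
grip_force: 0.0
punch xy mm [-45.6402 -79.847 ] z 0.03712574920460346 xtool in punch 179.98628968458266 F punch [-0.9274  0.0326] 0.6598765180926977 w 0.08581427212231085 j [-0.0911  0.609   0.2117  2.0593 -0.2548  0.496   1.6819] 11.9
```

```bash
python3 -m pendant '[[[-0.015,0,0],[0,0,0],-1],[[-0.03,0,0],[0,0,0],-1],[[-0.03,0,0],[0,0,0],-1]]'; python3 st.py
python3 - <<'E'
from h import *
from plant import get_image,models
im=get_image("top");q=[.5515,-.0137,-.197]
r=models.silhouettes("pad",im)
print([(round(d["p"],2),[round(float(v)) for v in d["bbox"]]) for d in r][:3])
import cv2
f=im["frame"].astype(int)
red=((f[...,0]>150)&(f[...,1]<90)&(f[...,2]<90)).astype(np.uint8)
n,l,st,ce=cv2.connectedComponentsWithStats(red)
for k in range(1,n):
    if st[k,4]>15: print(st[k],1000*w2p(q,ray(im,ce[k],.055)))
c=im["frame"][100:220,200:360,::-1];cv2.imwrite("pics/t4.png",cv2.resize(c,(800,600),interpolation=cv2.INTER_CUBIC))
E
```

```text
time_s: 12.2
ee_pos: [0.495, -0.0839, 0.0371]
eef_rot: [0.0, 0.098, 0.995, -0.0]
contact_force: [-1.5, 1.0, -0.9]
width: 0.0855
grip_force: 0.7
punch xy mm [-41.663  -79.8762] z 0.03707945702753118 xtool in punch 179.98381392168037 F punch [-1.663   0.7149] -0.8689990736111161 w 0.08545316320114459 j [-0.09    0.6138  0.2124  2.0487 -0.2544  0.5029  1.6819] 12.2
[(0.73, [142, 228, 55, 61]), (0.58, [278, 164, 19, 32]), (0.55, [372, 287, 43, 56])]
[277 146  13   5  35] [ 70.16366586 -43.65304122]
[353 194  50  11 151] [ -26.13214599 -331.36051905]
[115 212  25  47 201] [-250.60534266  342.04857915]
[195 219  46  23 430] [-192.1203324    95.02319066]
[384 261   8  51 164] [-262.6166314  -397.52042969]
```

View pics/t4.png

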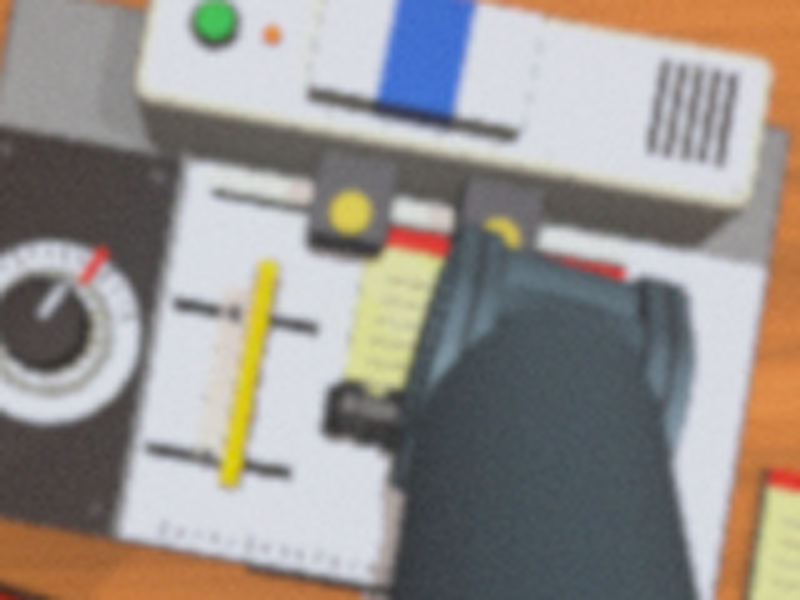

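The pad's spine is nearly at the stop bar ((420,240) red strip, white-grey bar just behind). I'll creep until the force rises.

```bash
python3 -m pendant '[[[-0.015,0,0],[0,0,0],-1],[[-0.015,0,0],[0,0,0],-1]]'; python3 st.py
python3 -m pendant '[[[-0.015,0,0],[0,0,0],-1],[[-0.015,0,0],[0,0,0],-1]]'; python3 st.py
```

```text
time_s: 12.5
ee_pos: [0.4961, -0.084, 0.0369]
eef_rot: [-0.001, 0.099, 0.995, 0.0]
contact_force: [-3.6, 1.0, 3.4]
width: 0.0854
grip_force: 2.2
punch xy mm [-40.5915 -79.8042] z 0.03691783864186248 xtool in punch 179.97860035028202 F punch [-3.6921  0.2593] 3.4367983028132993 w 0.08539980467955874 j [-0.0896  0.6161  0.2126  2.044  -0.2543  0.5076  1.6818] 12.5
time_s: 12.7
ee_pos: [0.4961, -0.0841, 0.0366]
eef_rot: [-0.003, 0.099, 0.995, 0.0]
contact_force: [-8.9, 2.5, 7.4]
width: 0.0857
grip_force: 4.7
punch xy mm [-40.5377 -79.8406] z 0.03659414564224192 xtool in punch 179.978849848441 F punch [-9.2252  0.7021] 7.436436394611347 w 0.0856664863811548 j [-0.0891  0.6184  0.2129  2.0405 -0.254   0.5133  1.6818] 12.7
```

```bash
python3 -m pendant '[[[0.05,0,0],[0,0,0],-1],[[0.13,0,0],[0,0,0],-1],[[0.13,0,-0.3],[0,0,0],-1],[[0.13,0,-0.6],[0,0,0],-1],[[0.13,0,-0.9],[0,0,0],-1]]'
python3 -m pendant '[[[-0.12,-0.2,0],[0,0,0.19],0],[[-0.24,-0.4,0],[0,0,0.38],0],[[-0.36,-0.6,0],[0,0,0.57],0],[[-0.37,-0.68,0],[0,0,0.76],0],[[-0.37,-0.68,0],[0,0,0.95],0]]'
python3 -m pendant '[[[0,0,0],[0,0,0.19],0],[[0,0,0],[0,0,0.38],0],[[0,0,0],[0,0,0.57],0],[[0,0,0],[0,0,0.76],0],[[0,0,0],[0,0,0.95],0]]'
python3 -m pendant '[[[0,0,0],[0,0,0.1],0],[[0,0,0],[0,0,0.1],0]]'; python3 st.py
```

```text
time_s: 13.2
ee_pos: [0.4795, -0.0808, 0.1735]
eef_rot: [0.0, 0.099, 0.995, -0.0]
contact_force: [0.7, 0.8, -0.6]
width: 0.0855
grip_force: 0.0
time_s: 13.7
ee_pos: [0.5141, -0.1948, 0.1723]
eef_rot: [0.001, 0.459, 0.889, -0.001]
contact_force: [0.1, 0.4, -0.0]
width: 0.0426
grip_force: 0.0
time_s: 14.2
ee_pos: [0.5143, -0.1917, 0.1721]
eef_rot: [0.001, 0.75, 0.662, 0.0]
contact_force: [-0.3, 0.5, -0.3]
width: 0.0424
grip_force: 0.0
time_s: 14.4
ee_pos: [0.5143, -0.1916, 0.1719]
eef_rot: [0.0, 0.773, 0.634, 0.0]
contact_force: [-0.6, -0.7, 0.7]
width: 0.0428
grip_force: 0.0
punch xy mm [  -1.6846 -181.7392] z 0.1719372406890371 xtool in punch 89.96593792053204 F punch [-0.4097 -0.8116] 0.6655372038200593 w 0.04281957408531672 j [-0.2624  0.5301  0.718   1.8929 -0.4447  0.8828  0.4794] 14.4
```

```bash
python3 -m pendant '[[[0,0,0.3],[0,0,0],0],[[0,0,0.6],[0,0,0],0],[[0,0,0.75],[0,0,0],0],[[0,0,0.86],[0,0,0],0],[[0,0,0.86],[0,0,0],0]]';python3 st.py
python3 -m pendant '[[[0.05,0,0],[0,0,0],0],[[0.1,0,0],[0,0,0],0],[[0.15,0,0],[0,0,0],0],[[0.2,0,0],[0,0,0],0],[[0.24,0,0],[0,0,0],0]]';python3 st.py
python3 -m pendant '[[[0.03,0,0],[0,0,0],0],[[0.06,0,0],[0,0,0],0],[[0.08,0,0],[0,0,0],0],[[0.09,0,0],[0,0,0],0],[[0.09,0,0],[0,0,0],0]]';python3 st.py
```

```text
time_s: 14.9
ee_pos: [0.5132, -0.1914, 0.0416]
eef_rot: [-0.001, 0.773, 0.634, -0.001]
contact_force: [0.3, 0.1, 0.3]
width: 0.0426
grip_force: 0.0
punch xy mm [  -2.7471 -181.7576] z 0.04160480674743513 xtool in punch 90.04725404683875 F punch [0.2687 0.1275] 0.29999548695832473 w 0.042644656692877016 j [-0.1371  0.7249  0.5533  1.9437 -0.6146  0.6488  0.613 ] 14.9
time_s: 15.4
ee_pos: [0.5223, -0.1562, 0.0439]
eef_rot: [0.001, 0.773, 0.634, 0.0]
contact_force: [0.2, -3.8, 2.2]
width: 0.0426
grip_force: 1.6
punch xy mm [  -0.7458 -145.4772] z 0.043855037300789115 xtool in punch 90.00061038637831 F punch [ 0.9842 -3.6766] 2.227997159218001 w 0.04260210322797498 j [-0.2101  0.7174  0.5594  1.9543 -0.6194  0.6437  0.5514] 15.4
time_s: 15.9
ee_pos: [0.524, -0.1428, 0.0429]
eef_rot: [-0.0, 0.773, 0.634, 0.0]
contact_force: [0.2, -2.0, 1.5]
width: 0.0429
grip_force: 0.8
punch xy mm [  -1.6555 -132.0177] z 0.04294980637924088 xtool in punch 89.99815056237243 F punch [ 0.5355 -1.885 ] 1.450396596707359 w 0.042937770637315374 j [-0.2347  0.7177  0.5593  1.9576 -0.6217  0.6431  0.5296] 15.9
```

```bash
python3 -m pendant '[[[0.015,0,0],[0,0,0],0],[[0.025,0,0],[0,0,0],0],[[0.025,0,0],[0,0,0],0]]';python3 st.py
python3 -m pendant '[[[0.015,0,0],[0,0,0],0],[[0.015,0,0],[0,0,0],0]]';python3 st.py
```

```text
time_s: 16.2
ee_pos: [0.5247, -0.1391, 0.0429]
eef_rot: [-0.0, 0.773, 0.634, 0.0]
contact_force: [-0.2, -1.6, 0.9]
width: 0.0427
grip_force: 0.7
punch xy mm [  -1.7756 -128.2144] z 0.042927898526532914 xtool in punch 90.00520424004785 F punch [ 0.1332 -1.5708] 0.945764935893676 w 0.04265366872378341 j [-0.242   0.7175  0.5596  1.9584 -0.6221  0.6429  0.5232] 16.2
time_s: 16.4
ee_pos: [0.5253, -0.1374, 0.043]
eef_rot: [0.0, 0.773, 0.634, -0.0]
contact_force: [0.2, -3.1, -0.6]
width: 0.0427
grip_force: 1.4
punch xy mm [  -1.5196 -126.4329] z 0.04296361356161849 xtool in punch 89.98477792809011 F punch [ 0.748  -2.9747] -0.5882127655882021 w 0.04265661180644782 j [-0.2463  0.7175  0.5603  1.9587 -0.6222  0.6421  0.5192] 16.4
```

```bash
python3 -m pendant '[[[0.01,0,0],[0,0,0],0],[[0.01,0,0],[0,0,0],0]]';python3 st.py
python3 -m pendant '[[[0.01,0,0],[0,0,0],0],[[0.01,0,0],[0,0,0],0]]';python3 st.py
```

```text
time_s: 16.6
ee_pos: [0.5258, -0.1372, 0.0432]
eef_rot: [0.001, 0.774, 0.634, -0.0]
contact_force: [1.3, -6.1, -1.2]
width: 0.0428
grip_force: 2.7
punch xy mm [  -1.002  -126.1555] z 0.04320456814990095 xtool in punch 89.9213891211921 F punch [ 2.4403 -5.7611] -1.1970833561163534 w 0.04282060498065913 j [-0.2487  0.7175  0.5617  1.9586 -0.6219  0.6411  0.5166] 16.6
time_s: 16.8
ee_pos: [0.526, -0.1371, 0.0433]
eef_rot: [0.002, 0.774, 0.633, -0.001]
contact_force: [-0.7, -8.4, -0.3]
width: 0.0425
grip_force: 4.1
punch xy mm [  -0.8524 -125.9538] z 0.043334858231030275 xtool in punch 89.87539158323317 F punch [ 0.9948 -8.3975] -0.25253923933506384 w 0.04253244198592246 j [-0.2512  0.7176  0.5631  1.9589 -0.6213  0.6402  0.514 ] 16.8
```

```bash
python3 -m pendant '[[[-0.1,0,0],[0,0,0],0],[[-0.3,0,0],[0,0,0],0],[[-0.3,0,-0.3],[0,0,0],0],[[-0.3,0,-0.6],[0,0,0],0],[[-0.3,0,-0.9],[0,0,0],0]]'
python3 -m pendant '[[[0,-0.2,0],[0,0,-0.19],-1],[[0,-0.4,0],[0,0,-0.38],-1],[[0,-0.6,0],[0,0,-0.57],-1],[[0,-0.66,0],[0,0,-0.76],-1],[[0,-0.66,0],[0,0,-0.95],-1]]'
python3 -m pendant '[[[0,0,0],[0,0,-0.19],-1],[[0,0,0],[0,0,-0.38],-1],[[0,0,0],[0,0,-0.57],-1],[[0,0,0],[0,0,-0.76],-1],[[0,0,0],[0,0,-0.95],-1]]'
python3 -m pendant '[[[0,0,0],[0,0,-0.1],-1],[[0,0,0],[0,0,-0.1],-1]]'; python3 st.py
```

```text
time_s: 17.3
ee_pos: [0.516, -0.1783, 0.1792]
eef_rot: [-0.001, 0.773, 0.634, -0.0]
contact_force: [0.6, 0.5, -0.6]
width: 0.0426
grip_force: 0.0
time_s: 17.8
ee_pos: [0.4176, -0.1581, 0.1779]
eef_rot: [-0.001, 0.486, 0.874, 0.001]
contact_force: [0.5, 0.1, -0.3]
width: 0.0855
grip_force: 0.0
time_s: 18.3
ee_pos: [0.4194, -0.1587, 0.178]
eef_rot: [-0.001, 0.134, 0.991, 0.001]
contact_force: [0.8, 0.1, 0.2]
width: 0.0853
grip_force: 0.0
time_s: 18.5
ee_pos: [0.4194, -0.1588, 0.178]
eef_rot: [-0.0, 0.098, 0.995, 0.001]
contact_force: [0.3, -0.1, 0.9]
width: 0.085
grip_force: 0.0
punch xy mm [-101.143  -168.1651] z 0.17800510497360617 xtool in punch 180.03854762605368 F punch [ 0.3044 -0.0669] 0.9379104047385881 w 0.08502682474885578 j [-0.0938  0.2868  0.4181  2.1181 -0.1672  0.7684  1.8044] 18.5
```

```bash
python3 -m pendant '[[[-0.02,0.3,0],[0,0,0],-1],[[-0.02,0.6,0],[0,0,0],-1],[[-0.02,0.84,0],[0,0,0],-1],[[-0.02,0.84,0],[0,0,0],-1]]'
python3 -m pendant '[[[0,0,0.3],[0,0,0],-1],[[0,0,0.6],[0,0,0],-1],[[0,0,0.85],[0,0,0],-1],[[0,0,0.94],[0,0,0],-1],[[0,0,0.94],[0,0,0],-1]]'; python3 st.py
python3 -m pendant '[[[-0.08,0,0],[0,0,0],-1],[[-0.16,0,0],[0,0,0],-1],[[-0.24,0,0],[0,0,0],-1],[[-0.32,0,0],[0,0,0],-1],[[-0.33,0,0],[0,0,0],-1]]'; python3 st.py
```

```text
time_s: 18.9
ee_pos: [0.4482, -0.0308, 0.178]
eef_rot: [-0.0, 0.095, 0.995, 0.001]
contact_force: [0.1, -0.2, -0.1]
width: 0.0856
grip_force: 0.0
time_s: 19.4
ee_pos: [0.4455, -0.0369, 0.0352]
eef_rot: [-0.002, 0.1, 0.995, -0.0]
contact_force: [-0.0, 0.2, -0.5]
width: 0.0854
grip_force: 0.0
punch xy mm [-99.449 -43.522] z 0.03524229594301091 xtool in punch 179.8440335118355 F punch [-0.0787  0.1633] -0.5014018333459322 w 0.08538634740890767 j [-0.2143  0.5658  0.2394  2.1808 -0.3082  0.4311  1.6422] 19.4
time_s: 19.9
ee_pos: [0.4989, -0.0462, 0.0378]
eef_rot: [0.002, 0.099, 0.995, -0.0]
contact_force: [-0.6, 0.8, 0.5]
width: 0.0853
grip_force: 0.0
punch xy mm [-45.2524 -42.215 ] z 0.03777026559289989 xtool in punch 179.97880227366898 F punch [-0.7441  0.712 ] 0.5064049877696271 w 0.08526710388855155 j [-0.196   0.6145  0.2505  2.0552 -0.3005  0.5025  1.6483] 19.9
```

```bash
python3 -m pendant '[[[-0.02,0,0],[0,0,0],-1],[[-0.03,0,0],[0,0,0],-1],[[-0.03,0,0],[0,0,0],-1]]';python3 st.py
python3 -m pendant '[[[-0.015,0,0],[0,0,0],-1],[[-0.015,0,0],[0,0,0],-1]]'; python3 st.py
```

```text
time_s: 20.2
ee_pos: [0.5003, -0.0467, 0.037]
eef_rot: [-0.0, 0.098, 0.995, 0.0]
contact_force: [-0.1, 0.2, 0.3]
width: 0.0852
grip_force: 0.0
punch xy mm [-43.8038 -42.3552] z 0.03700248046313191 xtool in punch 179.98580311983426 F punch [-0.1425  0.2006] 0.2905238134339238 w 0.08519249434301802 j [-0.1945  0.6189  0.2506  2.0487 -0.3001  0.5084  1.6487] 20.2
time_s: 20.4
ee_pos: [0.5028, -0.0471, 0.0371]
eef_rot: [0.0, 0.098, 0.995, 0.0]
contact_force: [-0.2, -1.0, 0.8]
width: 0.0853
grip_force: 0.0
punch xy mm [-41.2114 -42.2933] z 0.03707660428777376 xtool in punch 179.99187090916655 F punch [-0.0407 -1.052 ] 0.7627776478111163 w 0.08533886849374453 j [-0.1936  0.6215  0.251   2.0427 -0.2998  0.5116  1.6489] 20.4
```

```bash
python3 -m pendant '[[[-0.015,0,0],[0,0,0],-1],[[-0.015,0,0],[0,0,0],-1]]';python3 st.py
python3 -m pendant '[[[-0.01,0,0],[0,0,0],-1],[[-0.01,0,0],[0,0,0],-1]]'; python3 st.py
```

```text
time_s: 20.6
ee_pos: [0.5035, -0.0474, 0.0368]
eef_rot: [-0.001, 0.099, 0.995, 0.0]
contact_force: [-4.4, 0.4, 3.4]
width: 0.0851
grip_force: 2.2
punch xy mm [-40.4613 -42.4816] z 0.036784215389905825 xtool in punch 179.97617474171628 F punch [-4.3802 -0.4183] 3.4013402506486825 w 0.08510687097204823 j [-0.1926  0.624   0.2513  2.0383 -0.2996  0.5166  1.649 ] 20.6
time_s: 20.8
ee_pos: [0.5036, -0.0474, 0.0366]
eef_rot: [-0.003, 0.098, 0.995, 0.0]
contact_force: [-7.6, 0.8, 6.0]
width: 0.0854
grip_force: 4.0
punch xy mm [-40.4055 -42.4698] z 0.03660911474089394 xtool in punch 179.98350235274881 F punch [-7.6112 -0.6912] 6.048920218899997 w 0.0854045280668476 j [-0.1922  0.6254  0.2514  2.036  -0.2993  0.5202  1.6491] 20.8
```

```bash
python3 -m pendant '[[[0.05,0,0],[0,0,0],-1],[[0.15,0,0],[0,0,0],-1],[[0.15,0,-0.3],[0,0,0],-1],[[0.15,0,-0.6],[0,0,0],-1],[[0.15,0,-0.9],[0,0,0],-1]]'
python3 -m pendant '[[[-0.3,0,-0.3],[0,0,0],-1],[[-0.6,0,-0.5],[0,0,0],-1],[[-0.6,0,-0.5],[0,0,0],-1],[[-0.6,0,-0.5],[0,0,0],-1]]'
python3 - <<'E'
from plant import arm,get_image
import cv2,numpy as np
s=arm.read_state();im=get_image("wrist")
print(s["ee_pos"],s["eef_rot"],s["time_s"])
np.savez("w3.npz",p=s["ee_pos"],q=s["eef_rot"],T=im["tool_from_camera"],K=im["camera_matrix"])
cv2.imwrite("pics/w3.png",cv2.resize(im["frame"][:,:,::-1],(800,600)))
E
```

```text
time_s: 21.3
ee_pos: [0.4844, -0.0436, 0.1737]
eef_rot: [0.001, 0.098, 0.995, -0.0]
contact_force: [1.4, 0.6, 0.2]
width: 0.0853
grip_force: 0.0
time_s: 21.7
ee_pos: [0.5758, -0.0616, 0.249]
eef_rot: [0.003, 0.099, 0.995, -0.0]
contact_force: [-0.9, -0.6, -1.2]
width: 0.0859
grip_force: 0.0
[ 0.57579174 -0.06164107  0.24903933] [ 3.20745698e-03  9.85110107e-02  9.95130790e-01 -6.51498430e-05] 21.7
```

View pics/w3.png

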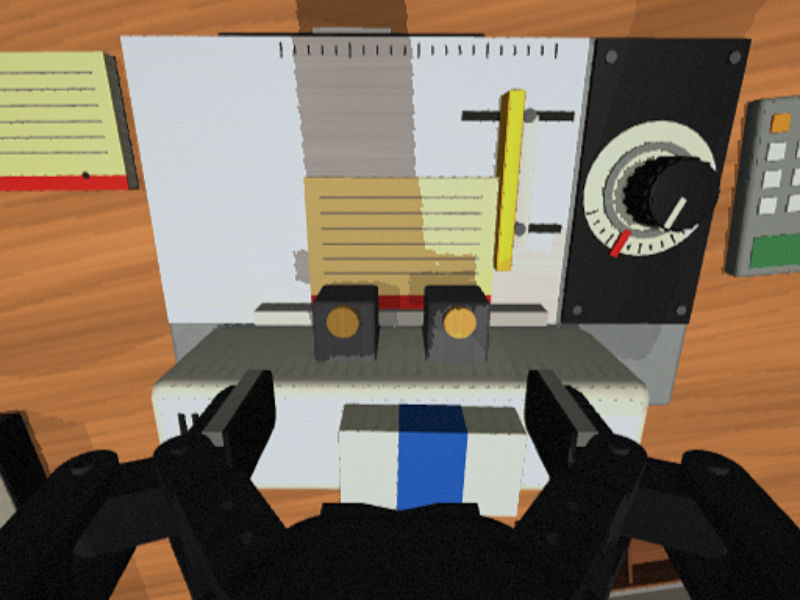

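The pad sits under the heads against the stop bar, its left edge (498,178) to (491,300) along the guide. I'll check it numerically.

```bash
python3 - <<'E'
from h import *
np.set_printoptions(precision=1,suppress=True)
d=np.load("w3.npz");q=[.5515,-.0137,-.197]
for n,uv,z in[("padFL",(498,178),.055),("padFR",(306,178),.055),("padBL",(491,303),.055),("padL250",(493.5,250),.055),("padR250",(309.5,250),.055),("bedFL",(593,38),.04),("bedBL",(562,323),.04),("bedFR",(121,37),.04),("guide bottom front",(500,150),.045),("guide bottom back",(497,270),.041),("stop top front L",(547,305),.062),("stop top front R",(256,304),.062),("tick",(750,40),.04)]:
    print(n,1000*w2p(q,wray(d,uv,z)))
E
python3 - <<'E'
import cv2,numpy as np
f=cv2.imread("pics/w3.png").astype(int)
for r in(185,200,220,240,255,265):
    print(r,[tuple(f[r,c]) for c in range(484,508,2)])
E
```

```text
padFL [-29.9  32.8]
padFR [ -29.8 -112.6]
padBL [70. 34.]
padL250 [25.5 33.1]
padR250 [  25.5 -113.4]
bedFL [-127.   98.]
bedBL [ 93.5 100.8]
bedFR [-127.4 -242.8]
guide bottom front [-50.2  35.1]
guide bottom back [45.4 40.3]
stop top front L [69.3 77.9]
stop top front R [  68.6 -158. ]
tick [-125.8  211.7]
185 [(np.int64(159), np.int64(213), np.int64(207)), (np.int64(158), np.int64(213), np.int64(207)), (np.int64(158), np.int64(214), np.int64(207)), (np.int64(157), np.int64(213), np.int64(207)), (np.int64(157), np.int64(213), np.int64(206)), (np.int64(156), np.int64(213), np.int64(206)), (np.int64(160), np.int64(216), np.int64(209)), (np.int64(98), np.int64(145), np.int64(152)), (np.int64(12), np.int64(56), np.int64(77)), (np.int64(29), np.int64(110), np.int64(146)), (np.int64(54), np.int64(199), np.int64(209)), (np.int64(60), np.int64(215), np.int64(208))]
200 [(np.int64(158), np.int64(214), np.int64(207)), (np.int64(157), np.int64(213), np.int64(208)), (np.int64(157), np.int64(215), np.int64(208)), (np.int64(157), np.int64(214), np.int64(208)), (np.int64(155), np.int64(212), np.i
[... 1870 characters left out ...]
)), (np.int64(56), np.int64(209), np.int64(206)), (np.int64(56), np.int64(206), np.int64(207)), (np.int64(56), np.int64(207), np.int64(205))]
265 [(np.int64(151), np.int64(215), np.int64(208)), (np.int64(152), np.int64(216), np.int64(209)), (np.int64(151), np.int64(214), np.int64(207)), (np.int64(152), np.int64(216), np.int64(209)), (np.int64(132), np.int64(193), np.int64(191)), (np.int64(24), np.int64(62), np.int64(79)), (np.int64(19), np.int64(86), np.int64(117)), (np.int64(51), np.int64(182), np.int64(211)), (np.int64(50), np.int64(187), np.int64(206)), (np.int64(52), np.int64(184), np.int64(207)), (np.int64(50), np.int64(182), np.int64(206)), (np.int64(51), np.int64(182), np.int64(207))]
```

```bash
python3 -c "
from plant import arm
print(arm.job_done())"
```

```text
the job is handed in; nothing more can be done
None
```

I turned the knob to the red tab (within about 0.02 rad), where it sprang up and locked, pushed the pad home against the back stop and the side guide, backed the arm clear and handed the job in at about 22 s. The hand-in gave no verdict back.

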